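Open the bench power duct and switch the label printer's supply on

TASK

The label printer on the dispensary bench has no power. Lift the flush aluminium cover of the bench duct up out of its seat, run it into its channels, let it down and let go about half-way along, before the printer shelf stops your hand, then take it again at the finger lip on its trailing end and slide it fully home against the stop under the shelf. Last, press the wide rocker switch inside the open duct right over to on (its red half down), leaving the tablet jar, the carton and the red letter tray around the duct where they stand.

Things in the scene. Friction and masses are not known exactly. Their poses are not given: they have to be found in the camera images.
- duct: Light grey fixed bench-top power duct, a box 160 (its x) by 485 (its y) by 85 mm high; its flat deck is 85 mm above the bench. Origin on the bench under the middle of the cover's seat; z up; the cover opens towards its +y. Seat: recess 124 (x) by 204 (y) by 10 mm deep centred on the origin, so the closed cover lies flush with 2 mm play. Below it the well is 96 by 180 mm, face plate at height 30 mm.
- channel_mouth (a point): Middle of the entry to the cover's two dark steel C-channels, on the deck, 124 mm from the duct's origin along its +y. The channels hold the plate's long edges: 125 mm between them, 10 mm deep lips 14 mm above the deck. Their mouths flare open from y = 102 to 124 mm. To enter, the cover's underside must be held 1 to 4 mm above the deck: the cover raised 11 to 14 mm from its seat.
- channel_stop (a point): Rubber stop at the channels' end, on the deck, 295 mm along the duct's +y, where the cover's leading end comes to rest. Above the channels a printer shelf spans y = 180 to 330 mm, underside 135, top 149 mm above the bench; its fixed printer starts at y = 190 mm, 262 mm high. Cover and pull pass under the shelf; a gripper does not.
- housing_top (a point): Middle of the top of the grey fixed filter housing at the duct's -y end: 152 mm wide, y = -153 to -105 mm, 32 mm above the deck. While the cover is closed its finger lip is 5 mm from this housing, so no finger fits behind the lip until the cover has been moved.
- cover: The loose cover: aluminium plate 120 (its x) by 200 (its y) by 10 mm, 0.4 to 0.8 kg, axes along the duct's. Origin at the middle of its underside. It starts closed in its seat (origin 75 mm above the bench); lying on the deck in its channels the origin is at 85 mm; home against the stop it is at y = 195 mm in the duct's frame.
- cover_plate (a point): Centre of the cover's plate (5 mm above its underside).
- cover_pull (a point): Centre of the black bow pull that stands on the middle of the plate: 14 mm thick (cover's x), 44 mm long (cover's y), 28 mm high from the plate's top; its grip bar is the upper 12 mm, on two posts 17 mm high. The point is 14 mm above the plate's top, 14 mm below the pull's top.
- cover_lip (a point): Centre of the upright black finger lip along the cover's trailing (-y) end: 90 mm wide (cover's x), 10 mm thick (cover's y), standing 26 mm above the plate's top. The point is 13 mm above the plate's top, 13 mm below the lip's top, 95 mm from the plate's middle.
- rocker (a joint): Wide white rocker switch in the face plate, 44 (duct's x) by 30 mm (duct's y), hinged about its middle at x = 0, y = -32 mm, 34 mm above the bench. 0 = off, as at the start, its red-marked half (towards the duct's +x) standing up; 0.30 rad = fully on, the red half pressed level at 34 mm above the bench. It takes about 4 N at its outer end and stays where it is left.
- rocker_red (a point): Point on the top of the rocker's red half, 16 mm from its hinge: where to press. It moves with the rocker; off, it is about 39 mm above the bench, 15 mm to the duct's +x of the hinge.
- tablets_mid (a point): White tablet jar with orange cap, 48 mm across, 85 mm high, standing loose on the robot's side of the duct; its centre. Bystander.
- carton_mid (a point): White medicine carton with a blue and a green band, 45 by 95 by 36 mm, lying loose on the robot's side of the duct; its centre. Bystander.
- tray_mid (a point): Red open letter tray, 120 by 200 by 35 mm, loose on the bench beyond the duct; its centre. Bystander.
Things that resemble listed ones, but are neither listed nor needed, are in the scene too. Several things have the shape of the cover; the one meant has the colours described above.

How it is judged:
On the way, in this order (a step that is already met when the one before it is completed fails the run):
1. the cover is lifted clear of its seat (raised at least 9 mm) (z of cover_plate in the frame of duct above 0.089 m and angle between cover's own z axis and vertical below 0.15 rad), for 0.1 s.
2. the cover is let down and let go part-way along its channels (40 to 170 mm from its seat) (y of cover_plate in the frame of duct between 0.04 and 0.17 m and z of cover_plate in the frame of duct above 0.084 m and contact force between the fingers and cover below 0.1 N and linear speed of cover below 0.02 m/s), for 0.2 s.
3. the cover is slid home against the stop (y of cover_plate in the frame of duct above 0.188 m), for 0.1 s.
4. the rocker is pressed over to on (value of joint rocker above 0.22 rad), for 0.1 s.
At the end, for the whole second after the job is handed in: The cover lies level in its channels on the deck, slid at least 188 mm from its seat (the stop is at 195 mm), released and at rest; the rocker is on (at least 0.22 of its 0.30 rad); the jar, carton and tray have not been moved (y of cover_plate in the frame of duct above 0.188 m and z of cover_plate in the frame of duct between 0.086 and 0.096 m and angle between cover's own z axis and vertical below 0.05 rad and linear speed of cover below 0.01 m/s and value of joint rocker above 0.22 rad); the robot touches nothing.
It fails at once if the tablet jar moved more than 15 mm or tipped (distance of tablets_mid from where it was at the start of the episode above 0.015 m or angle between tablets_mid's own z axis and vertical above 0.3 rad).
It fails at once if the carton moved more than 15 mm (distance of carton_mid from where it was at the start of the episode above 0.015 m).
It fails at once if the letter tray moved more than 15 mm (distance of tray_mid from where it was at the start of the episode above 0.015 m).
It fails at once if the cover was tipped over (more than 30 degrees) (angle between cover's own z axis and vertical above 0.52 rad).
It also fails if it takes over 48 s, if anything falls off the work surface, if the arm or the gripper's body presses on something with over 40 N, if the wrist force passes 120 N, or if a joint passes its speed limit or range.

ROBOT

A 6-joint arm with a two-finger parallel gripper is mounted at the origin on the work surface. World frame = base frame: x ahead of the robot, y to its left, z up, the work surface at z = 0. Lengths are in m, angles in rad, forces in N, time in s.
With the tool pointing down it reaches from about 0.35 to 0.775 m from the base axis. Payload 5.5 kg.
Tool frame: the origin (TCP) lies at the very end of the fingers, on their centre line; the grasp point (between the pads) lies 19 mm behind it; z points along the fingers, y is the direction in which the jaws open and shut (so a half turn about z gives the same grasp; the last joint's range is limited). The gripper opens to 85 mm and grips with 20 to 120 N. Pads are 22 mm wide; open, the fingers measure 114 mm over their backs; the gripper's body (76 mm by 85 mm) begins 54 mm behind the grasp point. The pads swing forward as they close: fully open they stand 13 mm farther back than shut.
Start: joints at [-0.14, 0.313, 0.046, 1.304, 0, 1.431], TCP at [0.575, -0, 0.231] pointing down, gripper open.
Joint ranges: [-2.76, 2.76], [-0.86, 1.69], [-1.03, 1.26], [-2.2, 2.34], [-1.47, 1.5], [-3.14, 3.14]. Speed limits (rad/s): [2.57, 2.57, 3.14, 3.14, 3.14, 3.14].

INTERFACE

Orientations are given as a unit quaternion [w, x, y, z].
In Python, from workcell import get_state, vision, workorder, silhouettes, tip_of gives the robot as it stands.
- The arm moves only by the shell command python3 -m inch 'ROWS' [FORCE]. ROWS is JSON, a list of rows, each a list of 7 numbers: the shift along the tool's x, y, z in cm, then the turn, a rotation vector about the tool's x, y, z in degrees, then the finger opening in cm, from 0 to 8.54. In form: [[dx, dy, dz, rx, ry, rz, hand], ...]. A call has 1 to 5 rows; each row shifts and turns the commanded pose from where the row before left it, along the tool's axes as they then stand; what a row does not reach is not made up. A row lasts 1/10 s, in which the tool goes at most 50 mm and 8.59 degrees, less where a joint would pass 70% of its speed; a pose out of reach is approached as far as the arm can. A call with a gripper value outside its range is refused whole. The fingers move at their own pace and stop on an object; FORCE is the grip in N (left out, the last holds). Time passes only in rows, so rows that do not move let the fingers close. It gives the time, the measured TCP pose, the force and the opening at its end, in the units of the state.
- get_state(): the state, without advancing time (a new reading comes with each control period).
- vision.read_camera(name): name is "scene" or "side" or "wrist"; returns a dict with "pixels" (400x640x3 uint8, red, green, blue), "depth" (400x640 float32, m along the optical axis (not along the pixel's ray), 0 where there is no reading), "mtx" (3x3 intrinsics, pixels), "T" (4x4, takes a point from camera to world coordinates); the wrist camera has in their place "tool_from_camera" (4x4, takes a point from camera to tool coordinates, whose origin is the TCP and whose axes are the flange's). Camera axes: x right, y up, looking along -z (the intrinsics and any distortion apply to the point x, -y, -z); pixel columns grow to the right and rows downward; lengths in m; the calibration is good to about 2 mm. A picture is of the moment at which its call begins: read the wrist's pose just before it.
- workorder.hand_in(): hands the job in, once; it reports no verdict.
Trained networks look in a picture, given as the dict that the camera call returned (one of the last four; its "shot" number tells which), for a name from the list of things; names that differ only in an ending like _2 or _b are one class to them, and where a whole thing is asked for, a point or a joint stands for the part that bears it (a point fixed in the world has none). Each returns a list of dicts, best first, with "confidence" (0 to 1); they miss things now and then, are a little off and sometimes report something else, mostly with a low value. They report only what shows in the picture. A call takes as long as a camera call. They do not tell look-alikes from the thing itself.
- silhouettes(picture, label): "mask" (400x640 bool, what is visible of it) and "location" ([column, row] in pixels, amid what is visible of it).
- tip_of(picture, label): "location" ([column, row] in pixels: a listed point, or the origin of a listed thing).
The state is a dict: "clock": time; "joint_pos": joint angles; "qvel": joint speeds; "tau": joint torques, N m; "tcp_pos": TCP position; "orientation": TCP orientation; "wrist_force": force on the tool from outside, world axes, zero at the start; "ft_torque": the same for the moment, N m; "finger_gap": finger opening in m.
Only numpy, scipy, OpenCV 4.12 (cv2) and the standard library are available. Lean on these libraries where they do the work, as an engineer would, in place of code of your own. Each camera call takes 0.05 s, during which the arm holds its last target.

## Working session

There is one attempt and no reset: what is moved stays moved. The work goes in short steps, Python scripts to look and compute and a shell command to move; the robot and the scene stay as the last step left them, time stands still between calls to the robot, and variables do not carry over. Pictures are saved under pics/ and viewed, and the job is handed in when it is done.

```bash
ls; mkdir -p pics; python3 - <<'E'
from workcell import get_state, vision
import cv2
print(get_state())
for n in("scene","side","wrist"):
    p=vision.read_camera(n); cv2.imwrite(f"pics/{n}0.png",p["pixels"][:,:,::-1]); print(n,p["mtx"].tolist(),p.get("T",p.get("tool_from_camera")).tolist(), [k for k in p])
E
```

```text
pics
{'clock': 0.0, 'joint_pos': array([-1.39587257e-01,  3.13998464e-01,  4.49980341e-02,  1.30361908e+00,
        1.43121056e-05,  1.43117291e+00]), 'qvel': array([-0.00023158,  0.00108258,  0.00050958, -0.00070097, -0.00010452,
        0.00060692]), 'tau': array([-2.90074182e-03, -4.80629075e+01,  2.98531097e+01,  1.95313990e-02,
       -3.83516899e-04, -4.27451073e-05]), 'tcp_pos': array([5.74490602e-01, 7.36083351e-05, 2.30417779e-01]), 'orientation': array([-7.32325621e-04,  7.07093708e-01,  7.07119267e-01, -5.42910567e-04]), 'wrist_force': array([-0.13043467, -0.0716833 ,  0.46303689]), 'ft_torque': array([ 0.00618439, -0.00211256,  0.01986853]), 'finger_gap': 0.08551189561887189}
scene [[476.0935067264605, 0.0, 323.61555868309193], [0.0, 476.0935067264605, 196.30342162270466], [0.0, 0.0, 1.0]] [[-0.4382837018992813, -0.5448397448397241, 0.7148825421651072, 1.4713241110446993], [0.8988323728683534, -0.26320394432028, 0.35046262165613623, 0.45593274813048373], [-0.002786060535424971, 0.7961616268932027, 0.6050775997584621, 0.9004389348616811], [0.0, 0.0, 0.0, 1.0]] ['pixels', '
[... 222 characters left out ...]
6793], [-0.3054264815254877, -0.6287315460890176, 0.7151302729821151, 0.7780661388203612], [0.006707147971675903, 0.7495780063527308, 0.6618820337177551, 0.8402765107655523], [0.0, 0.0, 0.0, 1.0]] ['pixels', 'depth', 'mtx', 'T', 'shot']
wrist [[338.38886952641803, 0.0, 321.93291744610974], [0.0, 338.38886952641803, 202.98344978065444], [0.0, 0.0, 1.0]] [[0.0005497464237050518, 0.9499066627151196, 0.3125332460847863, 0.08120052863418814], [0.9999998428196514, -0.0005566426608185278, -6.715370379204538e-05, 0.0010388854245951817], [0.00011017958703683981, 0.31253323387821036, -0.9499068194207713, -0.1420265202745215], [0.0, 0.0, 0.0, 1.0]] ['pixels', 'depth', 'mtx', 'tool_from_camera', 'shot']
```

View pics/scene0.png

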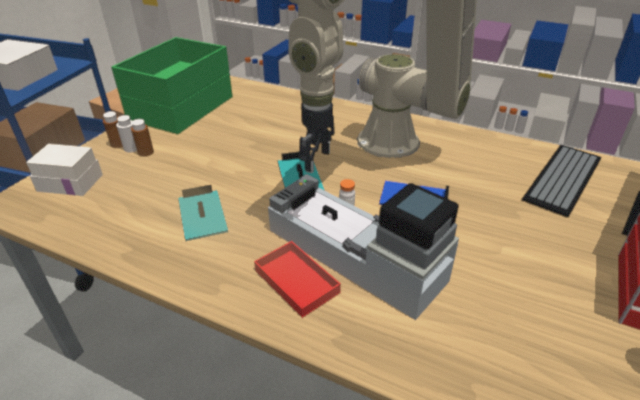

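View pics/side0.png

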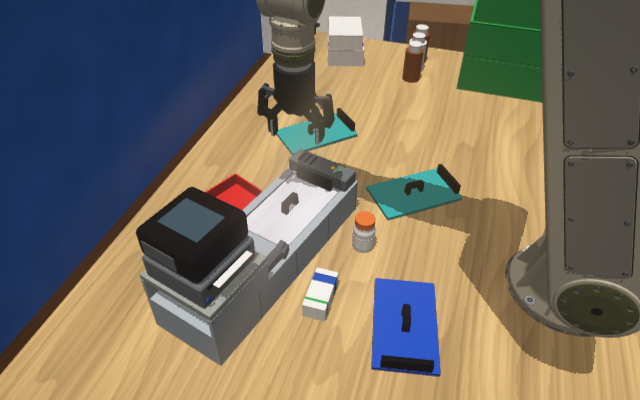

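View pics/wrist0.png

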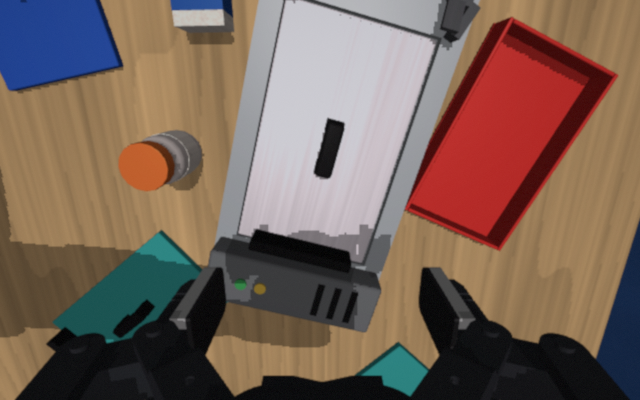

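The wrist view shows the silvery cover in the duct with its pull at about (330,148) and its lip at (300,250). The printer is up-image, the housing is at (295,285), the jar at (150,165) and the tray at (510,140). Cover-shaped look-alikes are the teal plates at (130,300) and (395,360) and the blue plate at (60,40). Only the plate in the duct is aluminium, so that is the one.

```bash
cat > h.py <<'E'
import numpy as np, cv2
from workcell import get_state, vision, workorder, silhouettes, tip_of
from scipy.spatial.transform import Rotation as R
def shot(name):
    s=get_state(); p=vision.read_camera(name)
    if name=="wrist":
        q=s["orientation"]; T=np.eye(4); T[:3,:3]=R.from_quat([q[1],q[2],q[3],q[0]]).as_matrix(); T[:3,3]=s["tcp_pos"]
        p["T"]=T@p["tool_from_camera"]
    return p
def ray(p,uv):
    K=p["mtx"]; d=np.array([(uv[0]-K[0,2])/K[0,0],-(uv[1]-K[1,2])/K[1,1],-1.])
    return p["T"][:3,3], p["T"][:3,:3]@d
def at_z(p,uv,z):
    o,d=ray(p,uv); return o+d*(z-o[2])/d[2]
def at_d(p,uv):
    o,d=ray(p,uv); return o+d*p["depth"][int(round(uv[1])),int(round(uv[0]))]
def tri(ps,uvs):
    A=np.zeros((3,3));b=np.zeros(3); L=[]
    for p,u in zip(ps,uvs):
        o,d=ray(p,u); d=d/np.linalg.norm(d); M=np.eye(3)-np.outer(d,d); A+=M;b+=M@o; L.append((M,o))
    x=np.linalg.solve(A,b); return x,[float(np.linalg.norm(M@(x-o))) for M,o in L]
def proj(p,X):
    c=np.linalg.inv(p["T"])@np.r_[X,1]; K=p["mtx"]; return np.array([K[0,2]+K[0,0]*c[0]/-c[2],K[1,2]+K[1,1]*c[1]/c[2]])
E
python3 - <<'E'
from h import *
np.set_printoptions(precision=4,suppress=True)
P={n:shot(n) for n in("wrist","side","scene")}
for l in ["cover_pull","cover_lip","cover_plate","cover","duct","channel_mouth","channel_stop","housing_top","tablets_mid","carton_mid","tray_mid"]:
    for n,p in P.items():
        for r in tip_of(p,l)[:5]:
            u=r["location"]
            try: d=at_d(p,u)
            except Exception: d=None
            print(l,n,round(r["confidence"],2),np.array(u).round(1),d)
E
```

```text
cover_pull wrist 0.95 [326.7 151.4] [0.5791 0.0376 0.1127]
cover_pull wrist 0.82 [130.3 321. ] [ 0.3499 -0.1753  0.0379]
cover_pull side 0.97 [411.1 187.2] [ 0.3495 -0.1672  0.035 ]
cover_pull side 0.87 [288.  201.5] [0.5794 0.0482 0.1116]
cover_pull side 0.8 [313.1 127.9] [ 0.6519 -0.3367  0.0288]
cover_pull side 0.74 [405.4 315.1] [0.2952 0.1963 0.0374]
cover_pull scene 0.9 [327.8 211.3] [0.5886 0.0353 0.1075]
cover_pull scene 0.87 [301.2 170.3] [ 0.3568 -0.1708  0.0362]
cover_pull scene 0.87 [416.7 195.1] [0.6245 0.2707 0.2631]
cover_pull scene 0.76 [201.4 207.9] [ 0.6564 -0.3392  0.0376]
cover_lip side 0.95 [407.3 366. ] [0.2729 0.2886 0.0236]
cover_lip side 0.77 [342.4 120.1] [ 0.5908 -0.4192  0.0151]
cover_lip side 0.67 [315.3 181.1] [ 0.5505 -0.0464  0.0985]
cover_lip side 0.64 [445.9 181. ] [ 0.2733 -0.2373  0.0179]
cover_lip scene 0.91 [197.3 190. ] [ 0.5836 -0.4121  0.0304]
cover_lip scene 0.81 [296.8 152.8] [ 0.2674 -0.2357  0.0346]
cover_lip scene 0.81 [449.5 196.5] [ 0.2331  0.2879 -0.0032]
cover_lip scene 0.58 [303.3 200.6] [ 0.5617 -0.0526  0.0949]
cover_plate wrist 0.
[... 1658 characters left out ...]
g_top side 0.86 [320.2 166.1] [ 0.5501 -0.0807  0.1151]
housing_top side 0.28 [289.2 234.6] [0.5538 0.1127 0.0846]
housing_top scene 0.67 [294.6 188.6] [ 0.5508 -0.0849  0.1186]
tablets_mid wrist 0.64 [163.  159.4] [0.4387 0.0258 0.0846]
tablets_mid side 0.8 [364.2 231.5] [0.4156 0.0357 0.0622]
tablets_mid scene 0.65 [424.3 270.9] [0.7305 0.3337 0.1512]
tablets_mid scene 0.58 [345.  194.1] [0.4363 0.0188 0.0558]
carton_mid side 0.78 [319.2 296.3] [0.46   0.2056 0.0377]
tray_mid wrist 0.98 [495.1 143.7] [0.7631 0.0278 0.0037]
tray_mid side 0.78 [220.4 211.1] [0.6146 0.2534 0.2608]
tray_mid scene 0.93 [297.1 277.1] [0.7446 0.0235 0.0011]
tray_mid scene 0.69 [330.3 214.3] [0.5727 0.0353 0.0855]
```

```bash
python3 - <<'E'
import cv2
a=cv2.imread("pics/wrist0.png")[0:340,190:490]; cv2.imwrite("pics/wcrop0.png",cv2.resize(a,None,fx=1.75,fy=1.75,interpolation=cv2.INTER_CUBIC))
E
```

```text
(no output)
```

View pics/wcrop0.png

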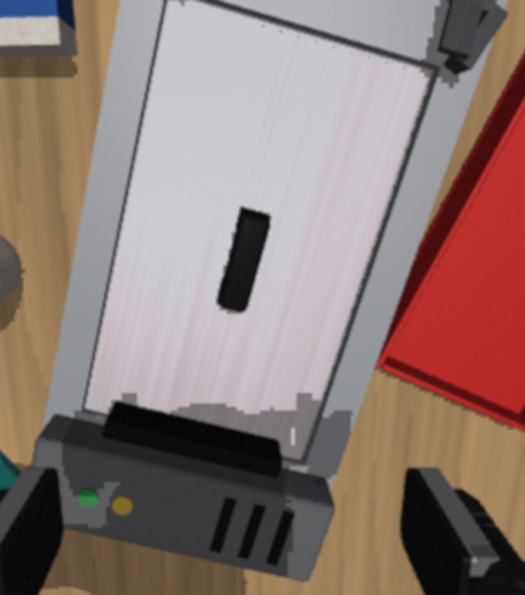

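The crop confirms the silvery plate with its black pull at wrist (330,148), flush in the grey duct. Next I measure the axes and position.

```bash
python3 - <<'E'
from h import *
np.set_printoptions(precision=4,suppress=True)
p=shot("wrist"); s=shot("side")
C=[at_z(p,u,0.085) for u in [(284.9,1.1),(439.7,38.3),(238.6,234.3),(364.3,264)]]
print(np.array(C), [at_d(p,u)[2] for u in [(300,20),(420,50),(260,200),(350,240)]])
print("mean",np.mean(C,0)); 
for a,b in((2,0),(3,1)): d=C[b]-C[a]; print("len",np.linalg.norm(d),"tilt",np.degrees(np.arctan2(d[0],d[1])))
for a,b in((2,3),(0,1)): d=C[b]-C[a]; print("len",np.linalg.norm(d),"tilt",np.degrees(np.arctan2(-d[1],d[0])))
for n,q in(("w",p),("s",s)):
    v,u=np.mgrid[0:400,0:640]; K=q["mtx"]; d=q["depth"]
    X=np.stack([(u-K[0,2])/K[0,0]*d,-(v-K[1,2])/K[1,1]*d,-d],-1)@q["T"][:3,:3].T+q["T"][:3,3]
    m=(d>0)&(X[...,2]>0.105)&(X[...,2]<0.13)&(np.hypot(X[...,0]-.58,X[...,1]-.042)<.035)
    Q=X[m]; r=cv2.minAreaRect((Q[:,:2]*1000).astype(np.float32)); print(n,"pull",r,Q[:,2].max(),np.median(Q[:,2]),m.sum())
    m=(d>0)&(X[...,2]>0.105)&(X[...,2]<0.13)&(np.hypot(X[...,0]-.548,X[...,1]+.084)<.09)&(X[...,1]<.0)
    Q=X[m]; print(n,"housing",cv2.minAreaRect((Q[:,:2]*1000).astype(np.float32)),np.median(Q[:,2]))
# bystanders by triangulation
for l in("tablets_mid","tray_mid","carton_mid"):
    pass
# z profile along deck
print("tri pull",tri([p,s],[tip_of(p,"cover_pull")[0]["location"],(288,201.5)]))
E
```

```text
[[ 0.5483  0.1457  0.085 ]
 [ 0.6671  0.1204  0.085 ]
 [ 0.499  -0.0442  0.085 ]
 [ 0.6165 -0.0749  0.085 ]] [np.float64(0.08463927250345121), np.float64(0.08425753606371206), np.float64(0.0849552348760087), np.float64(0.08296123369147951)]
mean [0.5827 0.0367 0.085 ]
len 0.19616814475420188 tilt 14.533531975128533
len 0.2017648992395361 tilt 14.509518954300503
len 0.12145723515894628 tilt 14.634455796406465
len 0.12149178901874443 tilt 11.994163118965242
w pull ((580.3657836914062, 38.5269775390625), (43.94481658935547, 14.091239929199219), 75.08708953857422) 0.11405592521914448 0.1118900032261193 1008
w housing ((550.2206420898438, -78.34957122802734), (63.24464416503906, 152.13320922851562), 74.7402572631836) 0.11590372570609336
s pull ((580.1133422851562, 39.058101654052734), (43.99380111694336, 15.184664726257324), 76.70199584960938) 0.11639518348506195 0.11153111644797814 126
s housing ((550.5185546875, -78.45053100585938), (66.56562042236328, 152.7729034423828), 75.94297790527344) 0.11541963195191512
tri pull (array([0.5339, 0.0732, 0.2403]), [0.07467634211806129, 0.07467634211806115])
```

```bash
python3 -m inch '[[1.9,0.3,0,0,0,7.35,4],[1.9,0.3,0,0,0,7.35,4],[0,0,2,0,0,0,4],[0,0,0,0,0,0,4]]' 60; python3 - <<'E'
from h import *
np.set_printoptions(precision=4,suppress=True)
s=get_state();print(s["tcp_pos"],s["clock"],s["finger_gap"])
p=shot("wrist"); cv2.imwrite("pics/w1.png",p["pixels"][:,:,::-1])
print(p["T"][:3,:3]); print(R.from_quat(s["orientation"][[1,2,3,0]]).as_matrix())
q=p;v,u=np.mgrid[0:400,0:640]; K=q["mtx"]; d=q["depth"]
X=np.stack([(u-K[0,2])/K[0,0]*d,-(v-K[1,2])/K[1,1]*d,-d],-1)@q["T"][:3,:3].T+q["T"][:3,3]
m=(d>0)&(X[...,2]>0.105)&(X[...,2]<0.13)&(np.hypot(X[...,0]-.58,X[...,1]-.042)<.035)
Q=X[m]; print("pull",cv2.minAreaRect((Q[:,:2]*1000).astype(np.float32)),np.median(Q[:,2]))
E
```

```text
clock: 2.5
tcp_pos: [0.5822, 0.038, 0.2091]
orientation: [-0.001, 0.791, 0.611, -0.001]
wrist_force: [-1.2, -1.0, -0.1]
finger_gap: 0.0398
[0.5822 0.038  0.2091] 2.5 0.03984900783535527
[[ 0.9677  0.2382  0.0828]
 [-0.2522  0.9193  0.3022]
 [-0.0041 -0.3133  0.9496]]
[[ 0.2527  0.9675 -0.0039]
 [ 0.9675 -0.2527  0.0002]
 [-0.0008 -0.0038 -1.    ]]
pull ((580.6262817382812, 38.91543197631836), (43.52783203125, 13.892844200134277), 74.9354476928711) 0.11185833988340753
```

View pics/w1.png

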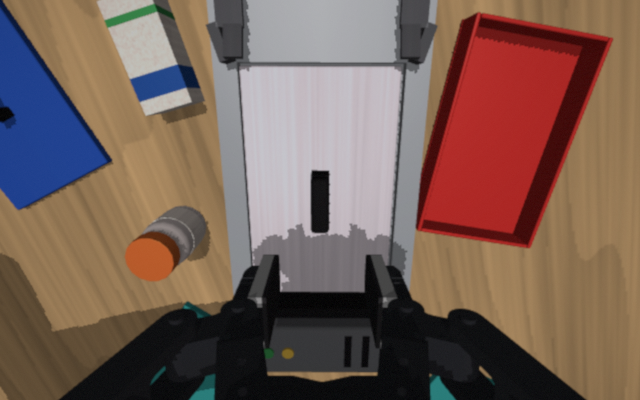

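The picture shows the pull at (320,201) between the open fingers, and the channel mouths at (230,40) and (415,40). I still need the yaw more exactly.

```bash
python3 - <<'E'
from h import *
np.set_printoptions(precision=4,suppress=True)
p=shot("wrist")
g=cv2.cvtColor(p["pixels"],cv2.COLOR_RGB2GRAY).astype(float)
rows=np.arange(80,225,3)
def fit(lo,hi,f):
    pts=[]
    for r in rows:
        a,b=lo(r),hi(r); seg=g[r,a:b]; c=f(seg)
        if c is not None: pts.append(at_z(p,(a+c,r),.085))
    P=np.array(pts); 
    for _ in range(3):
        k=np.polyfit(P[:,1],P[:,0],1); e=P[:,0]-np.polyval(k,P[:,1]); P=P[abs(e)<max(2*e.std(),3e-4)]
    print("tilt",np.degrees(np.arctan(k[0])),"n",len(P),"rms",e.std()); return P,k
dark=lambda s: float(np.average(np.arange(len(s)),weights=np.clip(s.max()-s-20,1e-6,None)**2))
P1,k1=fit(lambda r:int(232+ (r-65)*.05),lambda r:int(252+(r-65)*.05),dark)
P2,k2=fit(lambda r:int(394-(r-65)*.03),lambda r:int(414-(r-65)*.05),dark)
# midline at pull
y=.0389
print("mid x at y", (np.polyval(k1,y)+np.polyval(k2,y))/2, "width",(np.polyval(k2,y)-np.polyval(k1,y))*np.cos(np.radians(14.7)))
# seam far end
pts=[]
for c in range(260,390,4):
    seg=g[55:78,c]; pts.append(at_z(p,(c,55+dark(seg)),.085))
P=np.array(pts); k=np.polyfit(P[:,0],P[:,1],1); print("far tilt",np.degrees(np.arctan(-k[0]))); 
O=np.array([.5806,.0389]); ey=np.array([np.sin(np.radians(14.7)),np.cos(np.radians(14.7))]); print("far y", np.median((P[:,:2]-O)@ey))
E
```

```text
tilt 15.532941172650146 n 49 rms 0.00011311373135563115
tilt 14.538674193525996 n 42 rms 0.0001247343336177192
mid x at y 0.5811119680271388 width 0.1241210835382578
far tilt 14.860575214827545
far y 0.10029500422479373
```

```bash
python3 -m inch '[[0.06,-0.13,3,0,0,0.35,4],[0,0,3,0,0,0,4],[0,0,2.5,0,0,0,4],[0,0,0,0,0,0,4]]'; python3 - <<'E'
from h import *
p=shot("wrist"); cv2.imwrite("pics/w2.png",p["pixels"][:,:,::-1])
p=shot("side"); cv2.imwrite("pics/s2.png",cv2.resize(p["pixels"][100:260,200:420,::-1],None,fx=3,fy=3))
E
```

```text
clock: 3.0
tcp_pos: [0.58, 0.038, 0.1236]
orientation: [-0.002, 0.794, 0.608, -0.002]
wrist_force: [0.3, -0.2, -0.2]
finger_gap: 0.0398
```

View pics/w2.png

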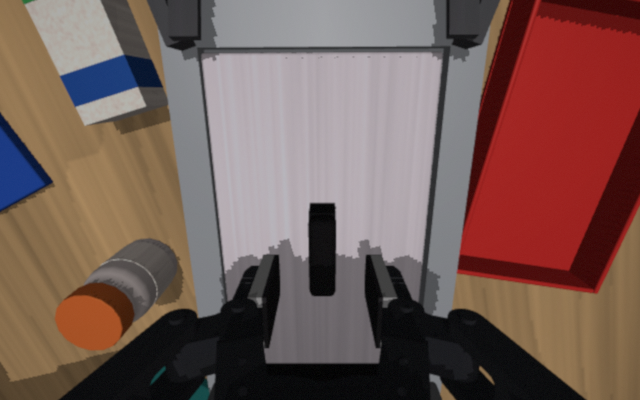

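View pics/s2.png

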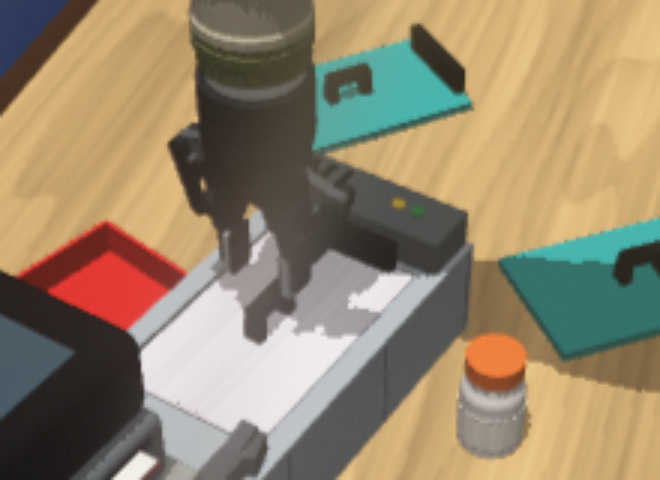

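```bash
python3 -m inch '[[0.08,0.03,2,0,0,0,4],[0,0,1.4,0,0,0,4],[0,0,0,0,0,0,4]]'; python3 -m inch '[[0,0,0,0,0,0,0],[0,0,0,0,0,0,0],[0,0,0,0,0,0,0],[0,0,0,0,0,0,0]]' 80
```

```text
clock: 3.4
tcp_pos: [0.5829, 0.0389, 0.0928]
orientation: [0.0, 0.794, 0.608, -0.0]
wrist_force: [-0.6, -0.7, 0.1]
finger_gap: 0.0399
clock: 3.8
tcp_pos: [0.5831, 0.0392, 0.0944]
orientation: [0.0, 0.794, 0.609, 0.001]
wrist_force: [-3.5, 0.5, 5.8]
finger_gap: 0.0125
```

```bash
python3 -m inch '[[0,0,0,0,0,0,0],[0,0,0,0,0,0,0]]'; python3 - <<'E'
from h import *
s=get_state();print(s["tcp_pos"],s["finger_gap"],s["wrist_force"])
p=shot("wrist"); cv2.imwrite("pics/w3.png",p["pixels"][:,:,::-1])
p=shot("side"); cv2.imwrite("pics/s3.png",cv2.resize(p["pixels"][100:260,200:420,::-1],None,fx=3,fy=3))
s=get_state();print(s["tcp_pos"],s["finger_gap"],s["wrist_force"])
E
```

```text
clock: 4.0
tcp_pos: [0.5831, 0.0392, 0.0944]
orientation: [0.0, 0.794, 0.609, 0.001]
wrist_force: [-3.6, 0.9, 5.2]
finger_gap: 0.0122
[0.58307451 0.03915361 0.09443801] 0.012179749994985736 [-3.58978543  0.88963876  5.19371775]
[0.58309058 0.03913194 0.09444553] 0.011933620896142087 [-3.89750588  0.2444645   6.00365115]
```

View pics/s3.png

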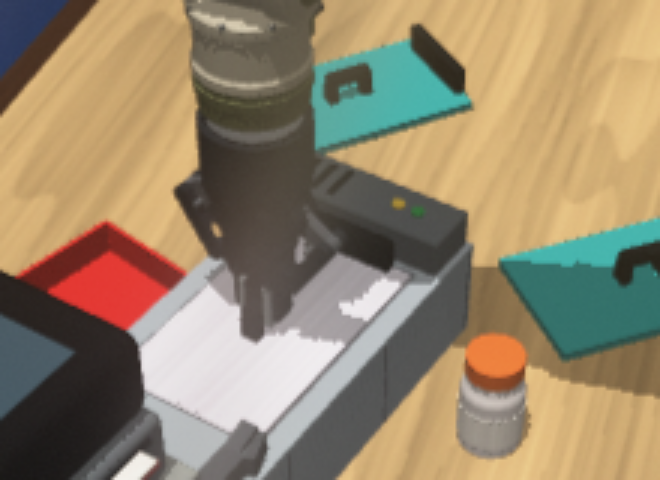

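View pics/w3.png

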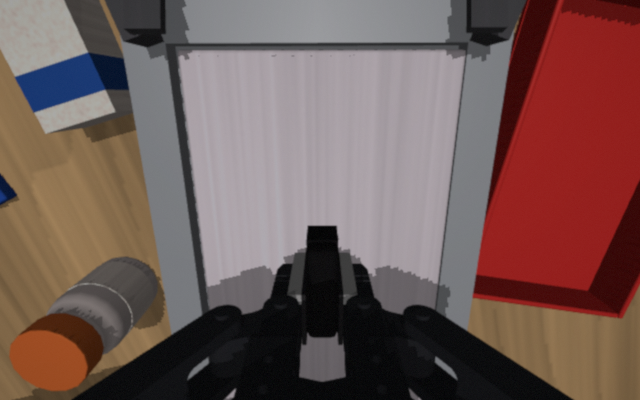

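```bash
python3 -m inch '[[0,0,-0.4,0,0,0,0],[0,0,-0.4,0,0,0,0],[0,0,-0.4,0,0,0,0],[0,0,0,0,0,0,0],[0,0,0,0,0,0,0]]'; python3 - <<'E'
from h import *
s=get_state();print(s["tcp_pos"],s["finger_gap"],s["wrist_force"])
p=shot("wrist"); cv2.imwrite("pics/w4.png",p["pixels"][:,:,::-1])
for u in((220,60),(320,60),(420,60),(220,150),(320,150),(420,150),(220,250),(420,250),(180,150),(470,150),(320,20)): print(u,at_d(p,u)[2].round(4))
p=shot("side"); cv2.imwrite("pics/s4.png",cv2.resize(p["pixels"][100:260,200:420,::-1],None,fx=3,fy=3))
E
```

```text
clock: 4.6
tcp_pos: [0.5829, 0.039, 0.1042]
orientation: [-0.0, 0.794, 0.608, -0.0]
wrist_force: [-0.1, -0.2, -6.5]
finger_gap: 0.0121
[0.58286935 0.03902107 0.10421955] 0.012082825192827653 [-0.1030313  -0.21338495 -6.51246998]
(220, 60) 0.0943
(320, 60) 0.0939
(420, 60) 0.0943
(220, 150) 0.094
(320, 150) 0.0935
(420, 150) 0.0944
(220, 250) 0.0941
(420, 250) 0.0939
(180, 150) 0.0839
(470, 150) 0.0837
(320, 20) 0.0833
```

View pics/s4.png

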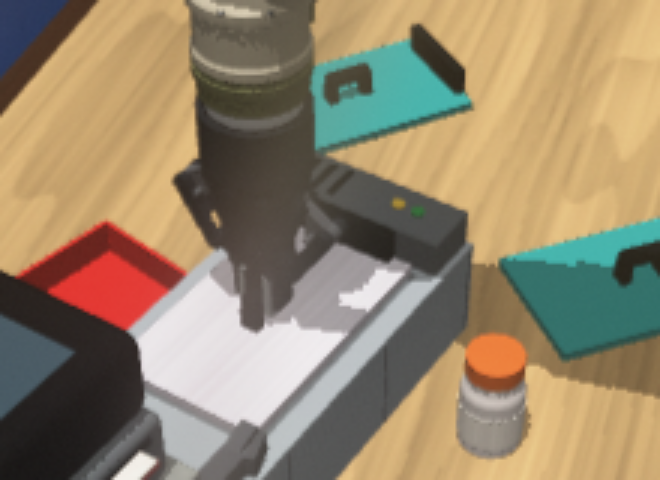

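View pics/w4.png

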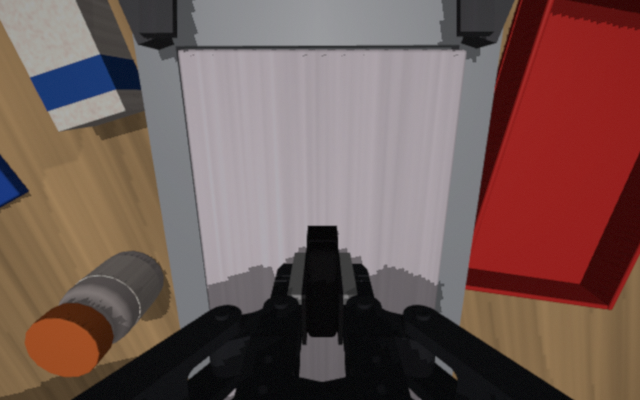

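Level, raised about 10.3 mm. I go up 2.2 mm more and check again.

```bash
python3 -m inch '[[0,0,-0.22,0,0,0,0],[0,0,0,0,0,0,0]]'; python3 - <<'E'
from h import *
s=get_state();print(s["tcp_pos"],s["finger_gap"],s["wrist_force"])
p=shot("wrist")
for u in((220,60),(320,60),(420,60),(220,150),(420,150),(220,250),(420,250),(180,150),(470,150),(320,20)): print(u,at_d(p,u)[2].round(4))
E
python3 -m inch '[[0.8,0,0,0,0,0,0],[1.2,0,0,0,0,0,0],[1,0,0,0,0,0,0],[0,0,0,0,0,0,0]]'
python3 - <<'E'
from h import *
s=get_state();print(s["tcp_pos"],s["finger_gap"],s["wrist_force"])
p=shot("wrist"); cv2.imwrite("pics/w5.png",p["pixels"][:,:,::-1])
for u in((220,60),(320,60),(420,60),(220,150),(420,150),(220,250),(420,250),(180,150),(470,150),(320,20)): print(u,at_d(p,u)[2].round(4))
p=shot("side"); cv2.imwrite("pics/s5.png",cv2.resize(p["pixels"][100:260,200:420,::-1],None,fx=3,fy=3))
E
```

```text
clock: 4.9
tcp_pos: [0.5829, 0.039, 0.1067]
orientation: [0.0, 0.794, 0.608, 0.0]
wrist_force: [-0.3, -0.3, -6.4]
finger_gap: 0.0119
[0.58292254 0.0390418  0.1066697 ] 0.011920150224018268 [-0.3325525  -0.3174526  -6.38148802]
(220, 60) 0.0964
(320, 60) 0.0974
(420, 60) 0.0962
(220, 150) 0.0964
(420, 150) 0.0972
(220, 250) 0.0955
(420, 250) 0.0967
(180, 150) 0.0844
(470, 150) 0.085
(320, 20) 0.0853
clock: 5.35
tcp_pos: [0.5911, 0.07, 0.1065]
orientation: [-0.0, 0.793, 0.609, 0.0]
wrist_force: [-0.4, 0.2, -6.4]
finger_gap: 0.0119
[0.59107407 0.0699882  0.10652125] 0.011940212378521688 [-0.43101187  0.19887416 -6.39019804]
(220, 60) 0.0966
(320, 60) 0.0968
(420, 60) 0.0969
(220, 150) 0.0973
(420, 150) 0.0967
(220, 250) 0.0976
(420, 250) 0.0952
(180, 150) 0.0849
(470, 150) 0.0844
(320, 20) 0.0845
```

View pics/s5.png

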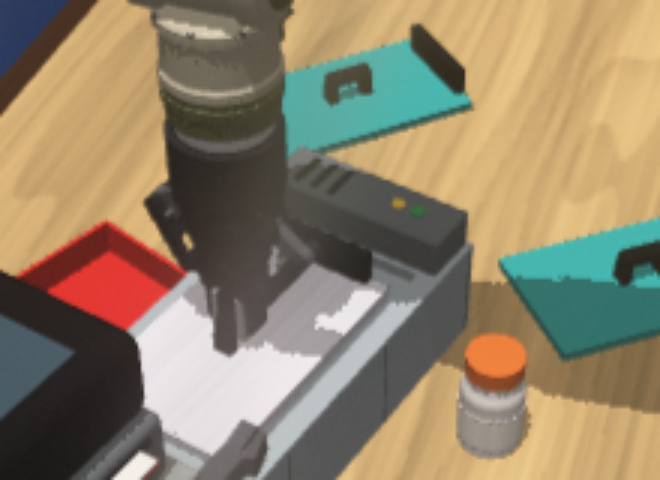

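View pics/w5.png

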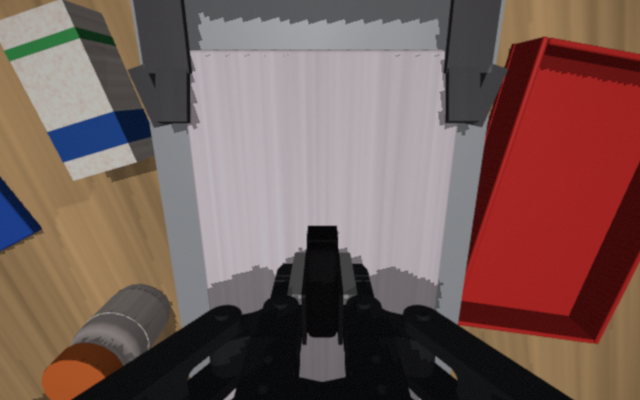

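Entry is centred, the leading edge is between the channels at rows 50-120, and there is no side force. I continue.

```bash
python3 -m inch '[[1,0,0,0,0,0,0],[1.2,0,0,0,0,0,0],[1.2,0,0,0,0,0,0],[1.2,0,0,0,0,0,0],[0,0,0,0,0,0,0]]'
python3 - <<'E'
from h import *
s=get_state();print(s["tcp_pos"],s["finger_gap"],s["wrist_force"])
p=shot("wrist"); cv2.imwrite("pics/w6.png",p["pixels"][:,:,::-1])
for u in((320,60),(220,150),(420,150),(220,250),(420,250),(180,190),(460,190)): print(u,at_d(p,u)[2].round(4))
p=shot("side"); cv2.imwrite("pics/s6.png",cv2.resize(p["pixels"][100:260,200:420,::-1],None,fx=3,fy=3))
E
```

```text
clock: 5.95
tcp_pos: [0.6031, 0.1145, 0.1065]
orientation: [-0.0, 0.793, 0.609, 0.001]
wrist_force: [0.1, 0.1, -7.4]
finger_gap: 0.0125
[0.60310405 0.11454239 0.10653316] 0.012512769076291085 [ 0.08119152  0.06757918 -7.39214744]
(320, 60) 0.097
(220, 150) 0.096
(420, 150) 0.0962
(220, 250) 0.097
(420, 250) 0.0959
(180, 190) 0.1029
(460, 190) 0.1034
```

View pics/s6.png

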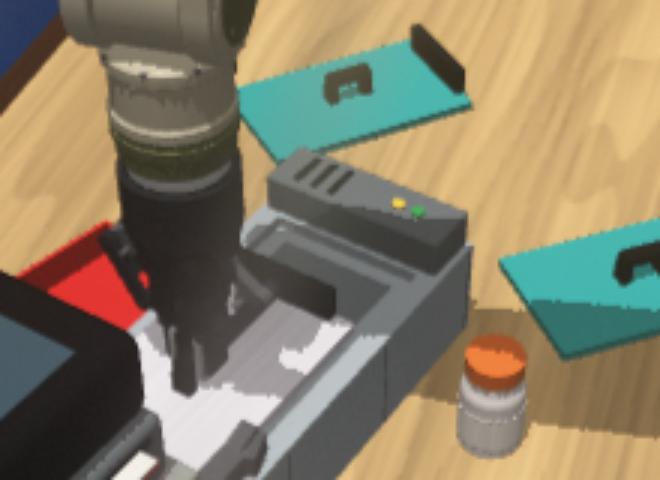

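View pics/w6.png

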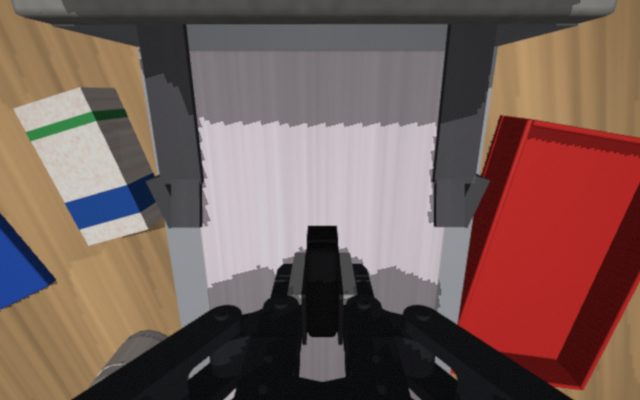

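```bash
python3 -m inch '[[1.2,0,0,0,0,0,0],[1.2,0,0,0,0,0,0],[1.2,0,0,0,0,0,0],[0.8,0,0,0,0,0,0],[0,0,0,0,0,0,0]]'
python3 - <<'E'
from h import *
s=get_state();print(s["tcp_pos"],s["finger_gap"],s["wrist_force"])
p=shot("wrist"); cv2.imwrite("pics/w7.png",p["pixels"][:,:,::-1])
for u in((220,250),(420,250),(180,290),(460,290)): print(u,at_d(p,u)[2].round(4))
p=shot("side"); cv2.imwrite("pics/s7.png",cv2.resize(p["pixels"][100:260,200:420,::-1],None,fx=3,fy=3))
E
```

```text
clock: 6.55
tcp_pos: [0.6144, 0.1565, 0.1065]
orientation: [0.0, 0.793, 0.609, 0.0]
wrist_force: [0.1, -0.2, -7.3]
finger_gap: 0.0119
[0.61441665 0.15649023 0.10649918] 0.011862020294842825 [ 0.08168092 -0.23648498 -7.32021121]
(220, 250) 0.2486
(420, 250) 0.2486
(180, 290) 0.2486
(460, 290) 0.2486
```

View pics/s7.png

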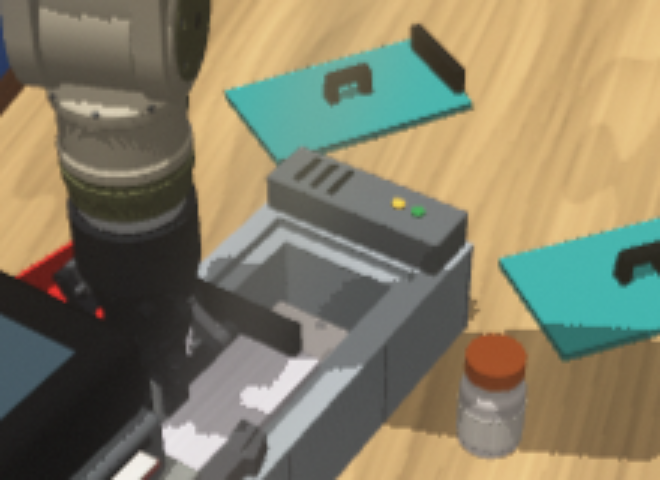

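View pics/w7.png

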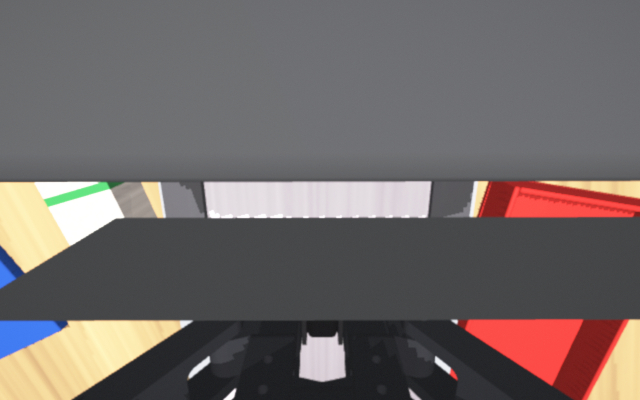

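```bash
python3 -m inch '[[0,0,0.15,0,0,0,0],[0,0,0.1,0,0,0,0],[0,0,0,0,0,0,0],[0,0,0,0,0,0,0]]'; python3 -m inch '[[0,0,0,0,0,0,3.5],[0,0,0,0,0,0,3.5],[0,0,0,0,0,0,3.5]]'
```

```text
clock: 7.05
tcp_pos: [0.6139, 0.1546, 0.1045]
orientation: [0.0, 0.794, 0.608, 0.0]
wrist_force: [-1.9, 0.3, -0.4]
finger_gap: 0.0122
clock: 7.35
tcp_pos: [0.6148, 0.1549, 0.1047]
orientation: [0.001, 0.794, 0.608, 0.001]
wrist_force: [0.8, 0.5, -0.0]
finger_gap: 0.035
```

```bash
python3 -m inch '[[0,0,-2,0,0,0,3.5],[0,0,-3,0,0,0,3.5],[-4,0,-1,0,0,0,3.5],[-4.5,0,0,0,0,0,3.5],[-1,0,0,0,0,0,3.5]]'
python3 - <<'E'
from h import *
s=get_state();print(s["joint_pos"].round(3))
p=shot("wrist"); cv2.imwrite("pics/w8.png",p["pixels"][:,:,::-1])
p=shot("side"); cv2.imwrite("pics/s8.png",cv2.resize(p["pixels"][100:260,200:420,::-1],None,fx=3,fy=3))
E
```

```text
clock: 7.85
tcp_pos: [0.5891, 0.06, 0.1651]
orientation: [0.001, 0.795, 0.607, 0.0]
wrist_force: [-0.5, -0.4, 0.5]
finger_gap: 0.0349
[-3.300e-02  3.710e-01 -3.500e-02  1.163e+00 -1.000e-03  1.803e+00]
```

View pics/s8.png

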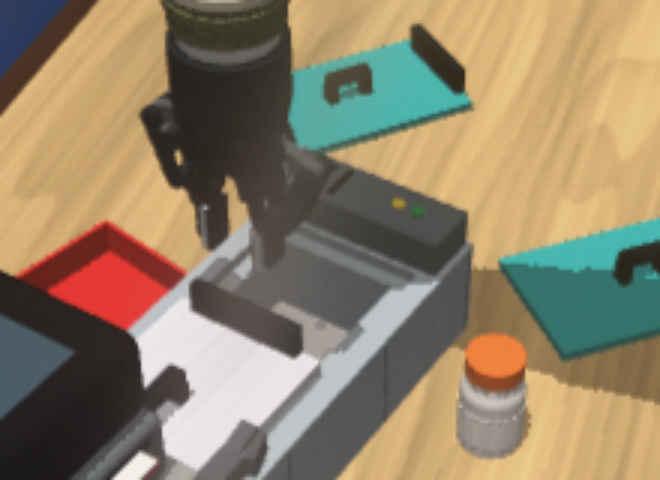

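View pics/w8.png

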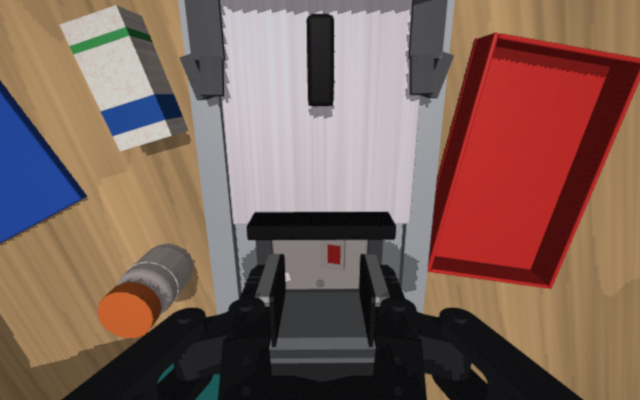

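Released, with the cover lying in its channels: pull at (320,60), lip at (321,225), red half of the rocker at (334,254). Next I measure the lip.

```bash
python3 - <<'E'
from h import *
np.set_printoptions(precision=4,suppress=True)
p=shot("wrist"); d=p["depth"]
t=np.radians(15.0); O=np.array([.5806,.0389]); ey=np.array([np.sin(t),np.cos(t)]); ex=np.array([np.cos(t),-np.sin(t)])
f=lambda X: np.r_[(X[:2]-O)@ex,(X[:2]-O)@ey,X[2]]
v,u=np.mgrid[0:400,0:640]; K=p["mtx"]
X=np.stack([(u-K[0,2])/K[0,0]*d,-(v-K[1,2])/K[1,1]*d,-d],-1)@p["T"][:3,:3].T+p["T"][:3,3]
m=(d>0)&(X[...,2]>.113)&(X[...,2]<.13)&(v<245)&(v>205)&(abs(u-320)<90); Q=X[m]
r=cv2.minAreaRect((Q[:,:2]*1000).astype(np.float32)); print("lip",r,np.median(Q[:,2]),f(np.r_[np.array(r[0])/1000,.121]))
m=(d>0)&(v<120)&(v>5)&(u>300)&(u<340)&(X[...,2]>.113)&(X[...,2]<.13); Q=X[m]
r=cv2.minAreaRect((Q[:,:2]*1000).astype(np.float32)); print("pull",r,np.median(Q[:,2]),f(np.r_[np.array(r[0])/1000,.121]))
for uv in((250,30),(250,190),(390,190),(390,30)): print(uv,at_d(p,uv)[2])
im=p["pixels"].astype(int); m=(im[...,0]>110)&(im[...,1]<60)&(im[...,2]<60)&(abs(u-334)<40)&(abs(v-254)<30)
print("red px",m.sum(),[u[m].min(),u[m].max(),v[m].min(),v[m].max()]); print("red",X[m].mean(0),f(X[m].mean(0)))
E
```

```text
lip ((589.3600463867188, 61.651123046875), (10.838921546936035, 90.10159301757812), 75.02051544189453) 0.12000207480839686 [0.0026 0.0242 0.121 ]
pull ((613.8230590820312, 153.04364013671875), (43.85821533203125, 13.798199653625488), 75.40586853027344) 0.12203853418464418 [0.0025 0.1189 0.121 ]
(250, 30) 0.09354102314811505
(250, 190) 0.09481320805909796
(390, 190) 0.09464024826620407
(390, 30) 0.09423749759057382
red px 221 [np.int64(328), np.int64(340), np.int64(247), np.int64(265)]
red [0.5855 0.0042 0.0375] [ 0.0138 -0.0323  0.0375]
```

```bash
python3 -m inch '[[0.15,0,0,0,0,-8.5,3.5],[0,0,0,0,0,-8.5,3.5],[0,0,0,0,0,-8.5,3.5],[0,0,0,0,0,-8.5,3.5],[0,0,0,0,0,-8.5,3.5]]'; python3 -m inch '[[0,0,0,0,0,-8.5,3.5],[0,0,0,0,0,-8.5,3.5],[0,0,0,0,0,-8.5,3.5],[0,0,0,0,0,-8.5,3.5],[0,0,0,0,0,-8.5,3.5]]'; python3 -m inch '[[0,0,0,0,0,-5,3.5],[0,0,0,0,0,0,3.5]]'
python3 - <<'E'
from h import *
np.set_printoptions(precision=4,suppress=True)
s=get_state();print(s["joint_pos"].round(3)); print(R.from_quat(s["orientation"][[1,2,3,0]]).as_matrix(),s["tcp_pos"])
p=shot("wrist"); cv2.imwrite("pics/w9.png",p["pixels"][:,:,::-1])
E
```

```text
clock: 8.5
tcp_pos: [0.5902, 0.0664, 0.1637]
orientation: [-0.0, 0.516, 0.857, 0.0]
wrist_force: [0.6, -0.5, 0.2]
finger_gap: 0.0347
clock: 9.0
tcp_pos: [0.5901, 0.0664, 0.1637]
orientation: [-0.0, 0.17, 0.985, 0.0]
wrist_force: [0.3, 0.1, -0.1]
finger_gap: 0.0352
clock: 9.2
tcp_pos: [0.5901, 0.0662, 0.1637]
orientation: [-0.0, 0.13, 0.992, 0.0]
wrist_force: [-0.0, 0.4, -0.1]
finger_gap: 0.0349
[-0.024  0.376 -0.031  1.164  0.     0.237]
[[-0.9662  0.2577  0.0001]
 [ 0.2577  0.9662  0.0004]
 [ 0.0001  0.0004 -1.    ]] [0.5901 0.0662 0.1637]
```

View pics/w9.png

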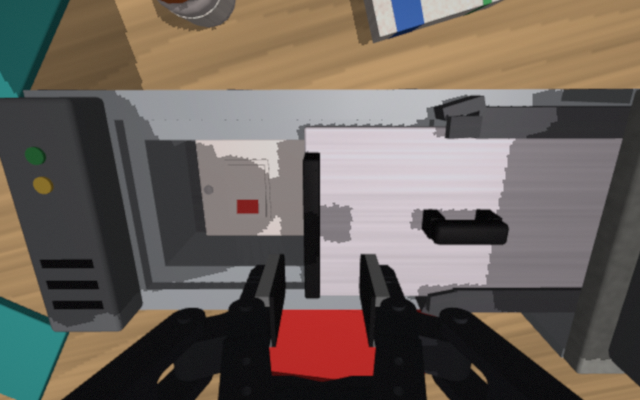

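```bash
python3 -m inch '[[0,-0.45,2,0,0,0,3.5],[0,0,2,0,0,0,3.5],[0,0,1.5,0,0,0,3.5],[0,0,0.5,0,0,0,3.5],[0,0,0,0,0,0,3.5]]'
python3 - <<'E'
from h import *
p=shot("side"); cv2.imwrite("pics/s10.png",cv2.resize(p["pixels"][100:260,200:420,::-1],None,fx=3,fy=3))
p=shot("wrist"); cv2.imwrite("pics/w10.png",p["pixels"][:,:,::-1])
E
```

```text
clock: 9.75
tcp_pos: [0.5881, 0.0608, 0.1032]
orientation: [-0.001, 0.131, 0.991, -0.0]
wrist_force: [0.6, -1.3, -0.8]
finger_gap: 0.0348
```

View pics/s10.png

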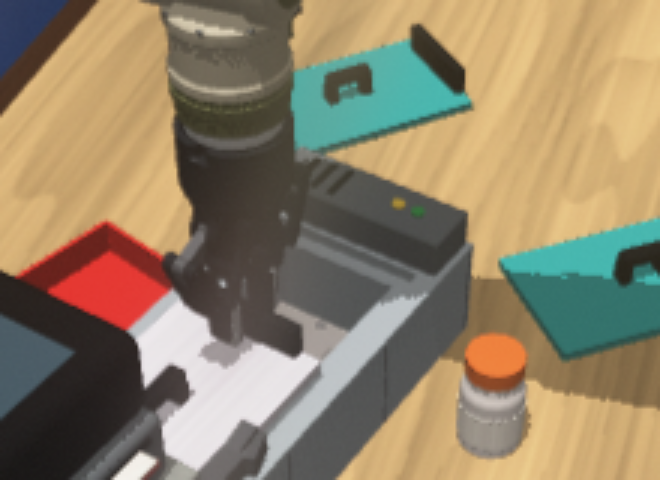

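View pics/w10.png

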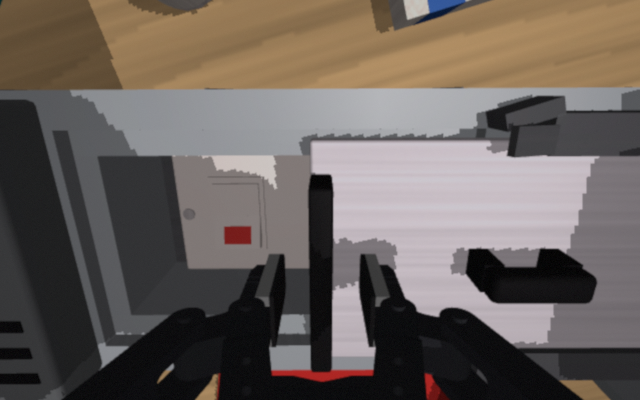

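The fingers straddle the lip (column 320 between pads at 270 and 370). I close them.

```bash
python3 -m inch '[[0,0,0,0,0,0,0],[0,0,0,0,0,0,0],[0,0,0,0,0,0,0],[0,0,0,0,0,0,0]]' 50; python3 -m inch '[[0,1,0,0,0,0,0],[0,1.2,0,0,0,0,0],[0,1.2,0,0,0,0,0],[0,0,0,0,0,0,0]]'
```

```text
clock: 10.25
tcp_pos: [0.5892, 0.0602, 0.1049]
orientation: [0.001, 0.131, 0.991, 0.0]
wrist_force: [-0.7, -1.2, 2.5]
finger_gap: 0.0087
clock: 10.65
tcp_pos: [0.5981, 0.0932, 0.1052]
orientation: [0.001, 0.131, 0.991, -0.001]
wrist_force: [-1.6, -2.1, 6.2]
finger_gap: 0.0084
```

```bash
python3 -m inch '[[0,1.2,0,0,0,0,0],[0,1.2,0,0,0,0,0],[0,1.0,0,0,0,0,0],[0,0.4,0,0,0,0,0],[0,0,0,0,0,0,0]]'
python3 - <<'E'
from h import *
p=shot("side"); cv2.imwrite("pics/s11.png",cv2.resize(p["pixels"][100:260,200:420,::-1],None,fx=3,fy=3))
p=shot("wrist"); cv2.imwrite("pics/w11.png",p["pixels"][:,:,::-1])
E
```

```text
clock: 11.15
tcp_pos: [0.6077, 0.1289, 0.1052]
orientation: [0.001, 0.131, 0.991, -0.001]
wrist_force: [-1.8, -4.0, 6.8]
finger_gap: 0.0089
```

View pics/s11.png

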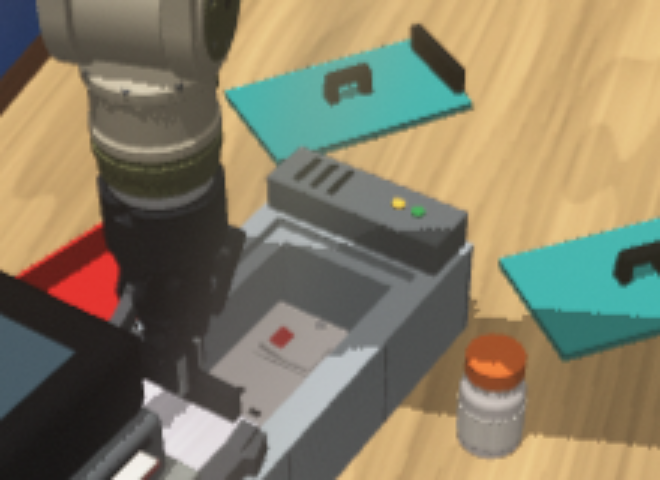

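View pics/w11.png

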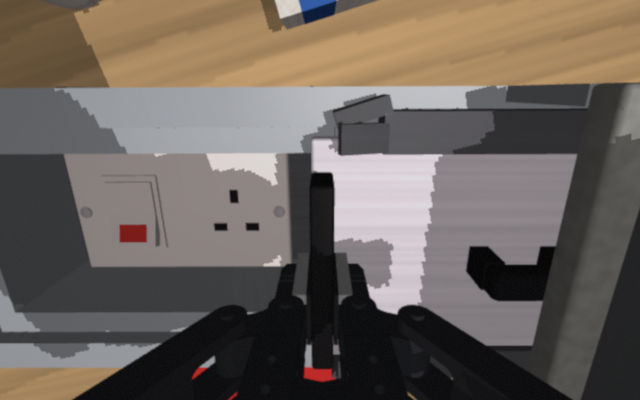

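```bash
python3 -m inch '[[0,0.3,0,0,0,0,0],[0,0.3,0,0,0,0,0],[0,0,0,0,0,0,0]]'; python3 -m inch '[[0,0.2,0,0,0,0,0],[0,0.2,0,0,0,0,0],[0,0,0,0,0,0,0]]'
```

```text
clock: 11.55
tcp_pos: [0.6088, 0.1332, 0.1052]
orientation: [0.001, 0.132, 0.991, -0.002]
wrist_force: [-2.4, -8.7, 8.7]
finger_gap: 0.0087
clock: 11.85
tcp_pos: [0.6088, 0.1333, 0.1052]
orientation: [-0.0, 0.133, 0.991, -0.006]
wrist_force: [-5.8, -20.4, 10.7]
finger_gap: 0.0089
```

The cover has reached the stop, since force rises with no further motion. I relax, open and lift.

```bash
python3 -m inch '[[0,-0.35,0,0,0,0,0],[0,0,0,0,0,0,0],[0,0,0,0,0,0,3],[0,0,0,0,0,0,3],[0,0,0,0,0,0,3]]'; python3 -m inch '[[0,0,-2.5,0,0,0,3],[0,0,-3.5,0,0,0,3],[0,-3,0,0,0,0,3],[0,-3,0,0,0,0,3],[0,0,0,0,0,0,1]]'
python3 - <<'E'
from h import *
np.set_printoptions(precision=4,suppress=True)
p=shot("wrist"); cv2.imwrite("pics/w12.png",p["pixels"][:,:,::-1])
d=p["depth"]
t=np.radians(15.0); O=np.array([.5806,.0389]); ey=np.array([np.sin(t),np.cos(t)]); ex=np.array([np.cos(t),-np.sin(t)])
f=lambda X: np.r_[(X[:2]-O)@ex,(X[:2]-O)@ey,X[2]]
v,u=np.mgrid[0:400,0:640]; K=p["mtx"]
X=np.stack([(u-K[0,2])/K[0,0]*d,-(v-K[1,2])/K[1,1]*d,-d],-1)@p["T"][:3,:3].T+p["T"][:3,3]
F=np.stack([(X[...,:2]-O)@ex,(X[...,:2]-O)@ey],-1)
m=(d>0)&(X[...,2]>.115)&(X[...,2]<.13)&(abs(F[...,1]-.1)<.03)&(abs(F[...,0])<.05); Q=F[m]; print("lip y",np.percentile(Q[:,1],[2,50,98]),"x",np.percentile(Q[:,0],[2,98]))
im=p["pixels"].astype(int); m=(im[...,0]>100)&(im[...,1]<70)&(im[...,2]<70)&(abs(F[...,0])<.04)&(abs(F[...,1]+.03)<.04)&(X[...,2]<.06)&(d>0)
print("red",m.sum(),u[m].mean(),v[m].mean(),X[m].mean(0),F[m].mean(0),F[m].min(0),F[m].max(0))
E
```

```text
clock: 12.35
tcp_pos: [0.6088, 0.1365, 0.1037]
orientation: [-0.0, 0.131, 0.991, 0.0]
wrist_force: [0.3, -0.8, 0.2]
finger_gap: 0.0302
clock: 12.85
tcp_pos: [0.5927, 0.0761, 0.1642]
orientation: [-0.0, 0.132, 0.991, -0.0]
wrist_force: [1.7, 0.4, -1.1]
finger_gap: 0.0165
lip y [0.094  0.0982 0.1036] x [-0.0413  0.0447]
red 262 235.4236641221374 206.08396946564886 [0.5853 0.0041 0.0375] [ 0.0135 -0.0324] [ 0.0083 -0.0405] [ 0.019  -0.0241]
```

View pics/w12.png

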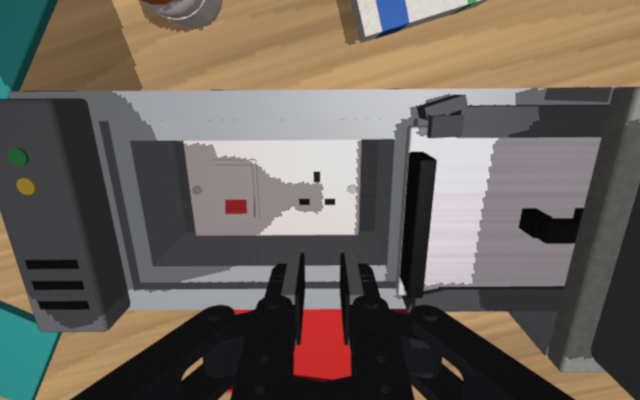

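The cover is home: lip at y≈98 to 99 mm in my frame, expected 100. The red half is at (235,206), world (0.585,0.004), z≈38 mm. I move above it with the fingers shut.

```bash
python3 -m inch '[[-0.6,-3.5,0,0,0,0,0],[-0.7,-3.65,0,0,0,0,0],[0,0,2,0,0,0,0],[0,0,2,0,0,0,0],[0,0,0,0,0,0,0]]' 40
python3 - <<'E'
from h import *
np.set_printoptions(precision=4,suppress=True)
s=get_state(); print(s["tcp_pos"],s["finger_gap"])
p=shot("wrist"); cv2.imwrite("pics/w13.png",p["pixels"][:,:,::-1])
im=p["pixels"].astype(int);v,u=np.mgrid[0:400,0:640];m=(im[...,0]>100)&(im[...,1]<70)&(im[...,2]<70)&(v<340)&(abs(u-320)<60)
print(m.sum(),u[m].mean(),v[m].mean(), at_z(p,(u[m].mean(),v[m].mean()),.0385))
p=shot("side"); cv2.imwrite("pics/s13.png",cv2.resize(p["pixels"][100:260,200:420,::-1],None,fx=3,fy=3))
for n in ("side","scene"):
  q=shot(n)
  for r in tip_of(q,"rocker_red")[:1]: print(n,r["location"],r["confidence"],at_z(q,r["location"],.039))
E
```

```text
clock: 13.4
tcp_pos: [0.5855, 0.0066, 0.121]
orientation: [-0.003, 0.131, 0.991, 0.0]
wrist_force: [0.3, 1.0, -1.0]
finger_gap: -0.0001
[0.5855 0.0066 0.121 ] -5.332999854292861e-05
384 316.5 211.5 [0.585  0.004  0.0385]
side [292.0, 210.2] 0.47 [ 0.5905 -0.0002  0.039 ]
scene [315.3, 226.5] 0.47 [ 0.5874 -0.0033  0.039 ]
```

View pics/w13.png

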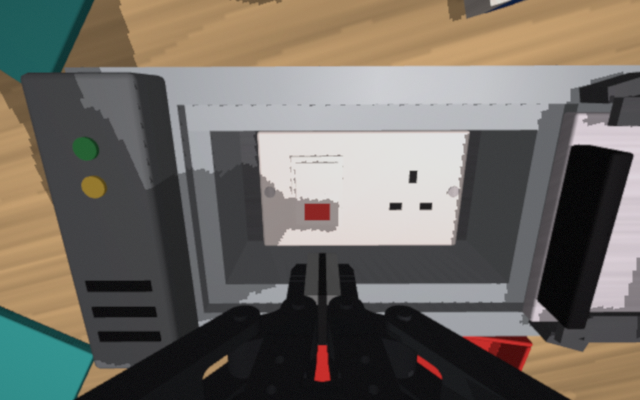

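View pics/s13.png

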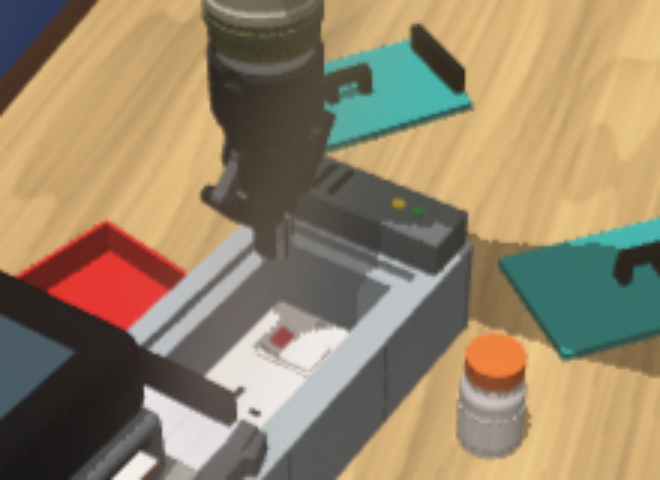

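```bash
python3 -m inch '[[-0.19,-0.25,2.5,0,0,0,0],[0,0,2.5,0,0,0,0],[0,0,2.5,0,0,0,0],[0,0,0,0,0,0,0]]'
```

```text
clock: 14.1
tcp_pos: [0.5862, 0.0033, 0.0464]
orientation: [-0.003, 0.131, 0.991, 0.0]
wrist_force: [-0.2, 1.4, 0.0]
finger_gap: 0.0002
```

```bash
python3 - <<'E'
from h import *
p=shot("wrist"); cv2.imwrite("pics/w14.png",p["pixels"][:,:,::-1])
E
```

```text
(no output)
```

View pics/w14.png

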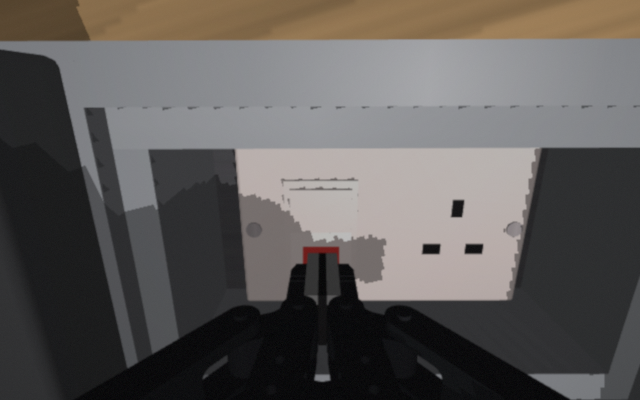

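```bash
python3 -m inch '[[0,0,0.5,0,0,0,0],[0,0,0.4,0,0,0,0],[0,0,0,0,0,0,0]]'; python3 -m inch '[[0,0,0.3,0,0,0,0],[0,0,0.2,0,0,0,0],[0,0,0,0,0,0,0]]'
```

```text
clock: 14.45
tcp_pos: [0.589, 0.0028, 0.0406]
orientation: [0.001, 0.131, 0.991, 0.0]
wrist_force: [-0.5, 0.1, 0.4]
finger_gap: -0.0002
clock: 14.75
tcp_pos: [0.5898, 0.0026, 0.0357]
orientation: [0.001, 0.131, 0.991, -0.0]
wrist_force: [1.5, -0.0, 3.0]
finger_gap: -0.0002
```

```bash
python3 -m inch '[[0.2,0,0.15,0,0,0,0],[0,0,0.15,0,0,0,0],[0,0,0,0,0,0,0]]'; python3 -m inch '[[0,0,0.15,0,0,0,0],[0,0,0,0,0,0,0]]'
```

```text
clock: 15.05
tcp_pos: [0.588, 0.0031, 0.0339]
orientation: [0.002, 0.131, 0.991, -0.0]
wrist_force: [0.2, 0.1, 13.3]
finger_gap: 0.0
clock: 15.25
tcp_pos: [0.5881, 0.0031, 0.0338]
orientation: [0.002, 0.131, 0.991, -0.0]
wrist_force: [-3.2, -0.1, 21.8]
finger_gap: -0.0001
```

The rocker is hard against its end: TCP z 0.0338, force rising, no more motion. I retreat and look.

```bash
python3 -m inch '[[0,0,-1,0,0,0,0],[0,0,-3,0,0,0,0],[0,0,-3.5,0,0,0,0],[0,0,-3.5,0,0,0,0],[0,0,-2,0,0,0,0]]'; python3 -m inch '[[0,0,0,0,0,0,0],[0,0,0,0,0,0,0]]'
python3 - <<'E'
from h import *
np.set_printoptions(precision=4,suppress=True)
s=get_state(); print(s["wrist_force"])
p=shot("wrist"); cv2.imwrite("pics/w15.png",p["pixels"][:,:,::-1]); d=p["depth"]
t=np.radians(15.0); O=np.array([.5806,.0389]); ey=np.array([np.sin(t),np.cos(t)]); ex=np.array([np.cos(t),-np.sin(t)])
v,u=np.mgrid[0:400,0:640]; K=p["mtx"]
X=np.stack([(u-K[0,2])/K[0,0]*d,-(v-K[1,2])/K[1,1]*d,-d],-1)@p["T"][:3,:3].T+p["T"][:3,3]
F=np.stack([(X[...,:2]-O)@ex,(X[...,:2]-O)@ey],-1)
for x in np.arange(-.032,.03,.004):
    m=(d>0)&(abs(F[...,0]-x)<.002)&(abs(F[...,1]+.032)<.010)&(X[...,2]<.06)
    print(round(x,3),m.sum(),np.median(X[m][:,2]) if m.any() else None)
m=(d>0)&(X[...,2]>.115)&(X[...,2]<.13)&(abs(F[...,1]-.1)<.02)&(abs(F[...,0])<.05); Q=F[m]; print("lip y",np.percentile(Q[:,1],[2,50,98]), np.median(X[m][:,2]))
q=shot("side"); cv2.imwrite("pics/s15.png",q["pixels"][:,:,::-1])
E
```

```text
clock: 15.75
tcp_pos: [0.5864, 0.0035, 0.1627]
orientation: [0.0, 0.131, 0.991, 0.0]
wrist_force: [0.1, 0.0, -0.2]
finger_gap: -0.0001
clock: 15.95
tcp_pos: [0.5858, 0.0035, 0.1597]
orientation: [-0.001, 0.131, 0.991, 0.0]
wrist_force: [-0.3, -0.1, -0.6]
finger_gap: 0.0001
[-0.2527 -0.1159 -0.6108]
-0.032 126 0.029258068384908992
-0.028 125 0.02919717412987144
-0.024 135 0.031216800378991216
-0.02 173 0.03825172890895595
-0.016 128 0.03844942651108996
-0.012 122 0.03727315321065672
-0.008 108 0.03610940830222856
-0.004 116 0.034862981822106925
0.0 103 0.03349246370858128
0.004 116 0.033225739524472775
0.008 119 0.03351508569212025
0.012 103 0.033673032689196525
0.016 114 0.03351196209819027
0.02 107 0.0333924735889265
0.024 91 0.031742944200977674
0.028 92 0.029347091086840277
lip y [0.0936 0.0971 0.1035] 0.12003983755125891
```

View pics/w15.png

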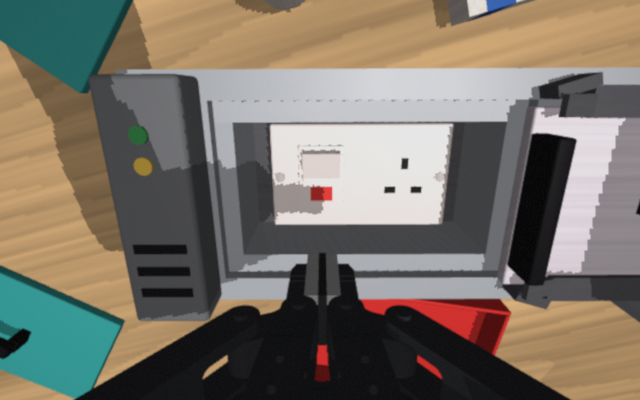

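View pics/s15.png

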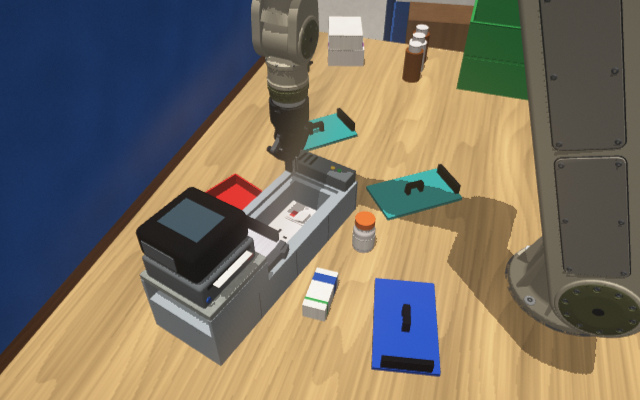

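The red half is now level at about 33.5 mm and the white half slopes up at about 0.30 rad, so the rocker is on. The cover is home, and the jar (364,232), carton (320,294) and tray (235,190) stand where they did at the start. I hand in.

```bash
python3 -c "
from workcell import workorder,get_state
print(workorder.hand_in()); print(get_state()['clock'])"
```

```text
the job is handed in; nothing more can be done
None
the job is handed in; nothing more can be done
```

The job is done and handed in at about 16 s of the 48 s, though hand-in reports no verdict.

- **Cover:** I lifted it by the pull, about 12 mm, level. I ran it into the channels and let it go at about 120 mm. Then I gripped it at the lip and slid it to the stop, where the force rose to about 20 N with no further motion.
- **Rocker:** I pressed the red half fully over with the shut fingers, about 22 N at the end, and lifted the hand clear.

**Last checks:**
- **Cover position:** the lip centre measured about 98.6 mm along the duct, against an ideal of 100. My duct origin reads about 1 mm short, so the cover is at about 194 to 195 mm, above the 188 mm needed.
- **Cover height:** the lip top is at 120 mm, so the cover lies on the deck.
- **Rocker angle:** the red half is level at 33.5 mm and the other half slopes at about 0.30 rad.
- **Surroundings:** the jar, carton and tray look unmoved in the side picture, judged by eye and not measured. The robot was touching nothing.

**Disagreements:**
- The measured tool position ran 2 to 5 mm off the command at times, so I steered by camera and force.
- The trained network's location for the red half from the fixed cameras was 4 to 8 mm off the wrist-camera measurement, so I used the wrist camera.

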